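# Close up three cleaned strainer housings

## Robot

A 6-joint arm with a two-finger parallel gripper is mounted at the origin on the work surface. World frame = base frame: x ahead of the robot, y to its left, z up, the work surface at z = 0. Lengths are in mm, angles in rad, forces in N, time in s.
With the tool pointing down it reaches from about 350 to 975 mm from the base axis. Payload 7.1 kg.
Tool frame: the origin (TCP) lies midway between the tips of the shut fingers; the grasp point (between the pads) lies 19 mm behind it (ctrl.grasp_offset is the distance from the TCP to the grasp point, in mm); z points along the fingers, y is the line along which they close (so a half turn about z gives the same grasp; the last joint's range is limited). The gripper opens to 88 mm and grips with 3 to 60 N. Pads are 20 mm wide; open, the fingers measure 115 mm over their backs; the gripper's body (75 mm by 178 mm) begins 61 mm behind the grasp point.
Start: joints at [1.209, 0.423, 1.63, -0, 1.089, -0.019], TCP at [210.046, 588.63, 184.875] pointing down, gripper open.
Joint ranges: [-3, 3], [-0.9, 2.11], [0.09, 2.58], [-1.31, 4.45], [0.11, 2.69], [-2.54, 2.54]. Speed limits (rad/s): [2.39, 2.39, 3.01, 3.14, 3.14, 3.14].

## Interface

Orientations are given as a rotation vector (axis times angle).
In Python, from workcell import ctrl gives the robot as it stands. The module is installed in compiled form; this text tells all that it offers.
- The arm moves only by the tool servo_tool, never from a script. Its argument "rows" is a list of rows, each a list of 7 numbers: the turn, a rotation vector about the tool's x, y, z as a fraction of full scale, then the shift along the tool's x, y, z as a fraction of full scale, then the finger opening in mm, from 0 to 87.8. A call has 1 to 10 rows; each row is the pose to reach, as a shift and turn from the pose commanded when the call began, along the tool's axes at that moment; what a row does not reach only later rows make up. Full scale, the value 1, is 20 cm for a shift and 1.5 rad for a turn. A row lasts 1/8 s, in which the tool goes at most 62.5 mm and 10.7 degrees, less where a joint would pass 70% of its speed; a pose out of reach is approached as far as the arm can. A call with a number of a shift or a turn outside -1 to 1 is refused whole. A call with a gripper value outside its range is refused whole. The fingers move at their own pace and stop on an object; the grip force is fixed at half the most. Time passes only in rows, so rows that repeat a pose let the fingers close. It gives the time, the measured TCP pose, the force, the opening and the grip force at its end, in the units of the state.
- ctrl.get_obs(): the state, without advancing time (a new reading comes with each control period).
- ctrl.get_image(name): name is "scene" or "top"; returns (picture, depth): 400x640x3 uint8, red, green, blue; 400x640 float32, mm along the optical axis (not along the pixel's ray), 0 where there is no reading.
- ctrl.camera_info(name): a dict with "intrinsics" (3x3 intrinsics, pixels), "R" (3x3) and "t" (3): a world point X has camera coordinates R X + t. Camera axes: x right, y down, z forward; pixel columns grow to the right and rows downward; lengths in mm; the calibration is good to about 2 mm. A picture is of the moment at which its call begins. camera_info takes no time and is no camera call.
- ctrl.close_job(): hands the job in; it is judged then, once.
The state is a dict: "t": time; "qpos": joint angles; "qvel": joint speeds; "joint_torque": joint torques, N m; "ee_pos": TCP position; "orientation": TCP orientation; "ft_force": force on the tool from outside, world axes, zero at the start; "moment": the same for the moment, N m; "width": finger opening in mm; "grasp_force": force on a finger pad.
Only numpy, scipy, OpenCV 4.12 (cv2) and the standard library are available. Lean on these libraries where they do the work, as an engineer would, in place of code of your own. Each camera call takes 0.05 s, during which the arm holds its last target. There are 200 camera calls.

## Task

Close up the three cleaned steel housings. Stand the strainer basket inside the round-mouthed one and cover it with the domed cover; put the square cover on the square mouth and the oblong cover on the oblong mouth, each sitting flat, central and square with its rubber pad dropped inside the mouth. Do not knock over the amber bottle.

Things in the scene. Friction and masses are not known exactly. Their poses are not given: they have to be found in the camera images.
- round_housing: Fixed round steel housing, 70 mm high: rust-brown body 104 mm across, bright flat flange 136 mm across on top, a pipe stub to each side along x (170 mm over both). Round mouth 84 mm in diameter, straight down to the inner floor 8 mm above the origin. Origin: centre of the underside, z up; flange top at z = 70 mm.
- square_housing: Fixed steel box, 130 x 116 mm (x, y), 70 mm high, rust-brown with a bright flange on top, a pipe stub on its -y side to 82 mm from the centre. Square mouth 70 x 70 mm. Two 8 mm studs stand 12 mm above the flange at x = +-57 mm, y = 0. Origin: centre of the underside, z up; flange top at z = 70 mm.
- oblong_housing: Fixed steel box, 164 x 92 mm (x, y), 70 mm high, rust-brown with a bright flange on top, a pipe stub on its -y side to 70 mm from the centre. Oblong mouth 100 mm along x by 46 mm along y. Two 8 mm studs stand 12 mm above the flange at x = +-75 mm, y = 0. Origin: centre of the underside, z up; flange top at z = 70 mm.
- strainer: Loose brass mesh basket, 62 mm across, 60 mm tall, 0.25 kg, upright. Origin: centre of underside, z up. Handle: bar along x, 60 long, 12 wide, 18 mm tall, centre 87 mm above the origin, 18 mm gap between it and the rim. Stands on the round housing's inner floor; the handle then rises 34 mm above the flange, inside the hollow domed cover.
- domed_cover: Loose round hollow green cover, 116 mm across, 50 mm tall plus handle, open below (bore 104 mm, 44 mm deep), 0.5 kg, mouth down. Origin: centre of the skirt's lower edge, z up. Handle: bar along x, 60 long, 12 wide, 18 mm tall, centre 77 mm above the origin, 18 mm gap between it and the top. The skirt rests on the flat flange of the round housing.
- square_cover: Loose green plate 92 x 92 x 6 mm on a black rubber pad 54 x 54 x 8 mm, 0.4 kg. Origin: centre of the pad's underside, z up. Handle: bar along x, 60 long, 12 wide, 18 mm tall, centre 41 mm above the origin, 18 mm gap between it and the plate. Seated, the pad is in the square mouth, the plate on the flange, origin 62 mm above the housing's; any quarter turn.
- oblong_cover: Loose green plate 120 x 70 x 6 mm (x, y, z) on a black rubber pad 84 x 30 x 8 mm, 0.38 kg. Origin: centre of the pad's underside, z up. Handle: bar along x, 60 long, 12 wide, 18 mm tall, centre 41 mm above the origin, 18 mm gap between it and the plate. Seated, the pad is in the oblong mouth, the plate on the flange, origin 62 mm above the housing's; either way round.
- bottle: Amber glass bottle with a black cap, 56 mm in diameter, 120 mm tall, standing among the things; leave it standing. Origin: centre of its underside, z up.

How it is judged (in metres and radians):
At the end, for the whole second after the job is handed in: Strainer upright on the round housing's inner floor (14 mm of centre), domed cover flat on its flange (12 mm); square and oblong covers flat on their own flanges, pad inside the mouth, 12 mm of centre, turned under 20 and 14 degrees; all released, at rest; bottle upright (horizontal distance between strainer and round_housing below 0.014 m and z of strainer in the frame of round_housing between 0.004 and 0.013 m and angle between strainer's own z axis and vertical below 0.12 rad and linear speed of each of strainer, domed_cover, square_cover, oblong_cover below 0.02 m/s and horizontal distance between domed_cover and round_housing below 0.012 m and z of domed_cover in the frame of round_housing between 0.066 and 0.074 m and angle between each of domed_cover, square_cover, oblong_cover's own z axis and vertical below 0.06 rad and horizontal distance between square_cover and square_housing below 0.012 m and z of square_cover in the frame of square_housing between 0.058 and 0.066 m and horizontal distance between oblong_cover and oblong_housing below 0.012 m and z of oblong_cover in the frame of oblong_housing between 0.058 and 0.066 m and (angle between the x axis of square_cover and the x axis of square_housing, either way round below 0.35 rad or angle between the x axis of square_cover and the y axis of square_housing, either way round below 0.35 rad) and angle between the x axis of oblong_cover and the x axis of oblong_housing, either way round below 0.25 rad and angle between bottle's own z axis and vertical below 0.3 rad); the robot touches nothing.
It fails at once if the amber bottle is knocked over (angle between bottle's own z axis and vertical above 0.5 rad).
It also fails if it takes over 120 s, if anything falls off the work surface, if the arm or the gripper's body presses on something with over 40 N, if the wrist force passes 120 N, or if a joint passes its speed limit or range.

## Working session

There is one attempt and no reset: what is moved stays moved. The work goes in short steps, Python scripts to look and compute and a tool call to move; the robot and the scene stay as the last step left them, time stands still between calls to the robot, and variables do not carry over. Pictures are saved under pics/ and viewed, at most 14 in all, crops included, and the job is handed in when it is done.

Besides the shell and the picture viewer there is one more tool, called after "Request:" by a JSON object that holds its "method" and its "body". servo_tool: Moves the arm, as the interface text tells. Its arguments: {"type":"object","properties":{"rows":{"type":"array","items":{"type":"array","items":{"type":"number"}}}},"required":["rows"]}

```bash
mkdir -p pics
cat > h.py <<'E'
import numpy as np, cv2
from workcell import ctrl
def save(name,fn):
    im,d=ctrl.get_image(name); cv2.imwrite('pics/'+fn,im[:,:,::-1]); np.savez('pics/'+fn+'.npz',im=im,d=d); return im,d
def pts(name,d):
    c=ctrl.camera_info(name); K=np.array(c['intrinsics']);R=np.array(c['R']);t=np.array(c['t'])
    v,u=np.mgrid[:d.shape[0],:d.shape[1]]
    p=np.stack([(u-K[0,2])/K[0,0]*d,(v-K[1,2])/K[1,1]*d,d],-1)
    return (p-t)@R
E
python3 - <<'E'
from h import *
for n in('scene','top'):
    im,d=save(n,n+'1.png'); c=ctrl.camera_info(n); print(n,np.round(c['intrinsics'],1).tolist(),np.round(c['R'],3).tolist(),np.round(c['t']).tolist(),(d>0).mean())
print(ctrl.get_obs(),ctrl.grasp_offset)
E
```

```text
scene [[434.3, 0.0, 322.2], [0.0, 434.3, 198.0], [0.0, 0.0, 1.0]] [[-0.038, 0.999, 0.005], [0.726, 0.031, -0.688], [-0.687, -0.023, -0.726]] [35.0, -362.0, 1391.0] 0.996
top [[481.5, 0.0, 319.7], [0.0, 481.5, 203.7], [0.0, 0.0, 1.0]] [[0.011, -1.0, 0.03], [-0.991, -0.015, -0.134], [0.134, -0.028, -0.991]] [-22.0, 542.0, 1147.0] 0.996046875
{'t': 0.1, 'qpos': array([ 1.20898356e+00,  4.23755751e-01,  1.63062385e+00, -4.15797471e-06,
        1.08860938e+00, -1.89923026e-02]), 'qvel': array([-0.00172299, -0.00108645, -0.00078259, -0.00055596, -0.00115247,
        0.00082087]), 'joint_torque': array([ 8.02934373e-04, -5.45618248e+01, -2.74326414e+01,  6.44982141e-02,
        1.87488244e-02,  9.12219804e-06]), 'ee_pos': array([209.86195619, 588.11026802, 184.18085166]), 'orientation': array([-5.35820434e-01, -3.09529621e+00,  2.15462218e-03]), 'ft_force': array([-0.48366038, -0.00330243,  0.48657129]), 'moment': array([0.00463254, 0.02478521, 0.00848741]), 'grasp_force': 0.0, 'width': 87.61288224523865} 18.700000000000003
```

View pics/top1.png

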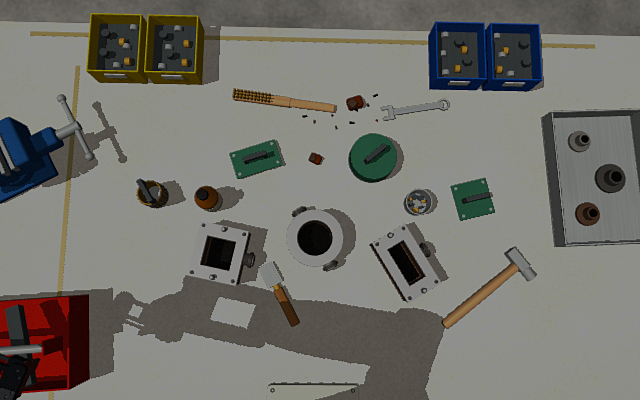

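View pics/scene1.png

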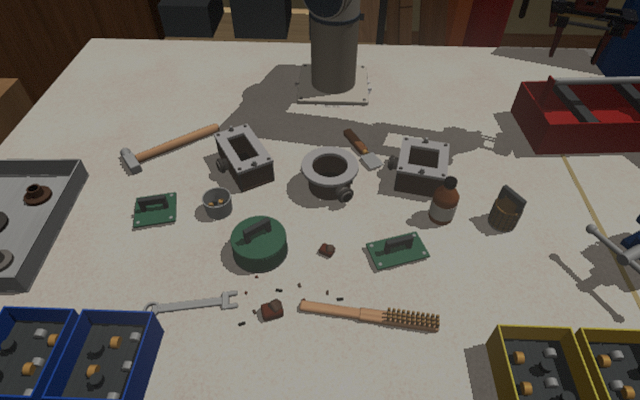

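The top view shows the square housing at about (220,252), the round one at (315,238) and the oblong one at (405,262). The covers are at (255,158) oblong, (373,157) domed and (473,198) square. The strainer is at (150,192), the bottle at (207,198), and a decoy cup at (418,201).

Run:
```python
from h import *
z=np.load('pics/top1.png.npz');P=pts('top',z['d']);im=z['im'].astype(int)
zs=np.load('pics/scene1.png.npz');S=pts('scene',zs['d']).reshape(-1,3)
print('table z',[np.round(P[r,c],1).tolist() for r,c in((110,210),(280,350),(220,520))])
v,u=np.mgrid[:400,:640]
def rep(n,box,z0,z1,pad=10):
    u0,v0,u1,v1=box
    m=(u>=u0)&(u<u1)&(v>=v0)&(v<v1)&(P[...,2]>z0)&(P[...,2]<z1)
    q=P[m]; r=cv2.minAreaRect(q[:,:2].astype(np.float32)); c,rad=cv2.minEnclosingCircle(q[:,:2].astype(np.float32))
    print(n,len(q),'rect',np.round(r[0],1),np.round(r[1],1),round(r[2],1),'circ',np.round(c,1),round(rad,1),'z',np.round(np.percentile(q[:,2],[5,50,95]),1))
    lo=q.min(0)[:2]-40;hi=q.max(0)[:2]+40
    s=S[((S[:,:2]>lo)&(S[:,:2]<hi)).all(1)&(S[:,2]>z0)&(S[:,2]<z1)]
    if len(s)>8:
        r=cv2.minAreaRect(s[:,:2].astype(np.float32)); print('    scene',len(s),np.round(r[0],1),np.round(r[1],1),round(r[2],1),'z50',np.median(s[:,2]).round(1))
rep('sqH',(180,215,262,295),62,74)
rep('rdH',(280,200,352,276),62,74)
rep('obH',(362,215,442,310),62,74)
rep('obC pl',(225,135,285,182),8,20)
rep('obC h',(225,135,285,182),36,60)
rep('dome',(345,128,402,186),40,56)
rep('dome h',(345,128,402,186),76,95)
rep('sqC pl',(448,172,500,225),8,20)
rep('sqC h',(448,172,500,225),36,60)
rep('str h',(130,170,172,212),83,105)
rep('str body',(130,170,172,212),20,64)
rep('bottle',(190,180,225,215),90,130)
rep('cup',(400,185,436,218),10,120)
```

```text
table z [[788.2, 270.6, -1.7], [357.3, -93.3, 4.5], [513.3, -528.9, -0.6]]
sqH 1812 rect [418.9 224.1] [117.  129.8] 78.2 circ [419. 223.] 85.9 z [66.3 69.9 73. ]
    scene 1325 [415.7 226.1] [116.  136.5] 78.3 z50 70.3
rdH 1543 rect [457.8  -3. ] [133.7 134.2] 46.2 circ [458.3  -2.4] 68.1 z [66.8 70.2 73.1]
    scene 1265 [4.561e+02 2.000e-01] [134.  135.4] 79.5 z50 70.1
obH 1800 rect [ 401.4 -219.8] [164.2  93.7] 31.4 circ [ 401.9 -219.8] 93.0 z [66.9 70.6 73.4]
    scene 1285 [ 399.  -216.8] [168.2  92.6] 31.4 z50 70.4
obC pl 1113 rect [652.9 146.4] [ 84.8 119.6] 19.0 circ [658.8 148. ] 68.4 z [10.3 14.3 17.9]
    scene 1281 [641.8 180.4] [ 83.3 193.8] 25.9 z50 14.4
obC h 148 rect [658.5 148.1] [12.8 59.7] 19.8 circ [658.8 148.2] 30.0 z [38.4 49.1 52.9]
    scene 231 [656.8 150.1] [13.3 60.2] 19.7 z50 48.4
dome 1525 rect [ 663.2 -145.1] [114.2 114.9] 45.7 circ [ 663.7 -146. ] 58.6 z [46.7 50.6 54.1]
    scene 1725 [ 632.1 -156. ] [179.4 115.1] 22.9 z50 50.2
dome h 135 rect [ 663.7 -145.8] [12.8 61. ] 39.0 circ [ 663.4 -146.1] 30.6 z [79.2 86.1 89.4]
    scene 214 [ 661.5 -143.6] [
[... 210 characters left out ...]
11.9 59.5] 14.3 circ [ 563.7 -401.6] 29.8 z [42.2 50.6 54.4]
    scene 219 [ 562.5 -399.6] [13.9 59.5] 15.9 z50 48.2
str h 158 rect [560.7 394.7] [60.5 12.4] 33.0 circ [560.6 394.8] 30.3 z [86.5 95.  99. ]
    scene 233 [559.1 396.8] [60.1 14.7] 32.1 z50 94.2
str body 330 rect [559.8 393.2] [58.5 60.1] 40.9 circ [560.6 394.6] 31.2 z [23.8 51.1 61.9]
    scene 643 [560.6 394.6] [61.4 57.1] 3.4 z50 41.0
bottle 188 rect [550.7 254.8] [34.  32.7] 9.3 circ [549.6 255.7] 18.8 z [ 90.9 117.6 122.3]
    scene 255 [551.6 256.8] [30.1 34.3] 23.4 z50 108.8
cup 404 rect [ 551.6 -257.7] [64.8 66. ] 85.3 circ [ 546.7 -261.3] 38.2 z [12.7 27.4 47.6]
    scene 909 [ 521.6 -242.9] [ 65.5 127.3] 65.8 z50 31.9
```

```bash
cat >> h.py <<'E'
from scipy.spatial.transform import Rotation as Ro
def plan(x,y,z,ang=None):
    "row numbers to bring the TCP to x,y,z with closing line at ang (deg), pointing down"
    o=ctrl.get_obs(); R=Ro.from_rotvec(o['orientation']); M=R.as_matrix()
    cur=np.degrees(np.arctan2(M[1,1],M[0,1])); a=np.radians(cur if ang is None else ang)
    T=np.array([[-np.sin(a),np.cos(a),0],[np.cos(a),np.sin(a),0],[0,0,-1]])
    T[:,0]=np.cross(T[:,1],T[:,2])
    r=(R.inv()*Ro.from_matrix(T)).as_rotvec()
    s=M.T@(np.array([x,y,z])-o['ee_pos'])
    print('t%.1f'%o['t'],'at',o['ee_pos'].round(1),'ang %.1f'%cur,'F',o['ft_force'].round(1),'w %.1f'%o['width'],'gf %.1f'%o['grasp_force'],'q6 %.2f'%o['qpos'][5])
    print('  turn',(r/1.5).round(3).tolist(),'shift',(s/200).round(3).tolist())
E
python3 -c "
from h import *
plan(210,588,260);plan(400,500,240,122.6);plan(560,395.7,150,122.6)"
```

```text
t0.1 at [209.9 588.1 184.2] ang 70.4 F [-0.5 -0.   0.5] w 87.6 gf 0.0 q6 -0.02
  turn [-0.001, -0.0, -0.0] shift [-0.001, -0.001, -0.379]
t0.1 at [209.9 588.1 184.2] ang 70.4 F [-0.5 -0.   0.5] w 87.6 gf 0.0 q6 -0.02
  turn [-0.001, -0.0, -0.608] shift [-1.043, -0.096, -0.279]
t0.1 at [209.9 588.1 184.2] ang 70.4 F [-0.5 -0.   0.5] w 87.6 gf 0.0 q6 -0.02
  turn [-0.001, -0.0, -0.608] shift [-1.972, -0.317, 0.171]
```

Request:
{"method": "servo_tool", "body": {"rows": [[0,0,-0.1,0,0,-0.3,60],[0,0,-0.2,-0.3,-0.03,-0.38,60],[0,0,-0.3,-0.6,-0.06,-0.38,60],[0,0,-0.4,-0.9,-0.09,-0.3,60],[0,0,-0.5,-1,-0.1,-0.28,60],[0,0,-0.608,-1,-0.1,-0.28,60],[0,0,-0.608,-1,-0.1,-0.28,60]]}}

```text
t: 0.98
ee_pos: [391.8, 502.1, 240.3]
orientation: [0.879, -3.015, 0.001]
ft_force: [0.2, 0.5, -0.6]
width: 59.7
grasp_force: 0.0
```

```bash
python3 -c "
from h import *
plan(559.9,395.7,140,122.6)"
```

```text
t1.0 at [391.8 502.1 240.3] ang 122.5 F [ 0.2  0.5 -0.6] w 59.7 gf 0.0 q6 -1.25
  turn [-0.0, -0.001, -0.001] shift [-0.424, -0.9, 0.501]
```

Request:
{"method": "servo_tool", "body": {"rows": [[0,0,0,-0.1,-0.25,0.1,60],[0,0,0,-0.22,-0.5,0.2,60],[0,0,0,-0.34,-0.75,0.35,60],[0,0,0,-0.424,-0.9,0.5,60],[0,0,0,-0.424,-0.9,0.5,60],[0,0,0,-0.424,-0.9,0.5,60],[0,0,0,-0.424,-0.9,0.5,60]]}}

```text
t: 1.85
ee_pos: [559.6, 398.1, 142.3]
orientation: [-0.883, 3.013, 0.001]
ft_force: [0.7, -0.5, -0.1]
width: 60.0
grasp_force: 0.0
```

```bash
python3 -c "
from h import *
plan(559.9,395.7,71,122.6);save('scene','s2.png')"
```

```text
t1.9 at [559.6 398.1 142.3] ang 122.7 F [ 0.7 -0.5 -0.1] w 60.0 gf 0.0 q6 -1.54
  turn [0.0, 0.001, 0.001] shift [0.006, -0.011, 0.356]
```

View pics/s2.png

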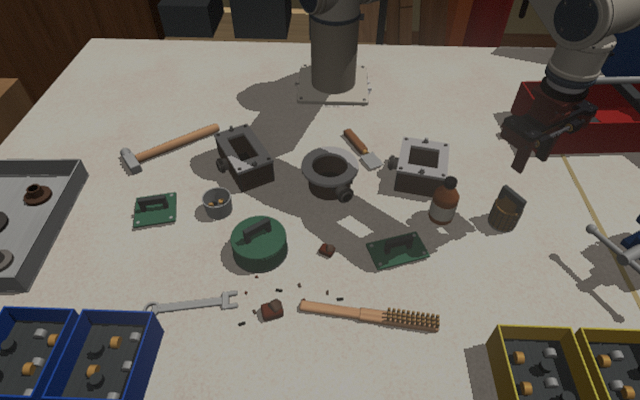

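The fingertips project to about (522,172), straight above the strainer handle at (512,195), as they should. Next I lower and grip.

Request:
{"method": "servo_tool", "body": {"rows": [[0,0,0,0.006,-0.011,0.15,60],[0,0,0,0.006,-0.011,0.28,60],[0,0,0,0.006,-0.011,0.356,60],[0,0,0,0.006,-0.011,0.356,60],[0,0,0,0.006,-0.011,0.356,30],[0,0,0,0.006,-0.011,0.356,0],[0,0,0,0.006,-0.011,0.356,0],[0,0,0,0.006,-0.011,0.356,0]]}}

```text
t: 2.9
ee_pos: [560.5, 394.2, 70.0]
orientation: [-0.882, 3.015, 0.0]
ft_force: [0.6, -0.3, 0.2]
width: 23.2
grasp_force: 0.0
```

```bash
python3 -c "
from h import *
plan(560,395,260,60);plan(500,200,260,40);plan(457,-1.5,220,30)"
```

```text
t2.9 at [560.5 394.2  70. ] ang 122.6 F [ 0.6 -0.3  0.2] w 23.2 gf 0.0 q6 -1.54
  turn [0.0, 0.0, 0.728] shift [-0.001, 0.005, -0.95]
t2.9 at [560.5 394.2  70. ] ang 122.6 F [ 0.6 -0.3  0.2] w 23.2 gf 0.0 q6 -1.54
  turn [0.0, 0.0, 0.961] shift [0.778, -0.655, -0.95]
t2.9 at [560.5 394.2  70. ] ang 122.6 F [ 0.6 -0.3  0.2] w 23.2 gf 0.0 q6 -1.54
  turn [0.0, 0.0, 1.078] shift [1.502, -1.388, -0.751]
```

Request:
{"method": "servo_tool", "body": {"rows": [[0,0,0,0,0,0,0],[0,0,0,0,0,0,0],[0,0,0,0,0,0,0],[0,0,0,0,0,0,0],[0,0,0,0,0,-0.15,0],[0,0,0,0,0,-0.3,0],[0,0,0,0,0,-0.5,0],[0,0,0,0,0,-0.7,0],[0,0,0,0,0,-0.9,0],[0,0,0,0,0,-0.95,0]]}}

```text
t: 4.15
ee_pos: [561.5, 395.0, 262.9]
orientation: [-0.881, 3.011, 0.002]
ft_force: [-0.6, 0.1, 0.3]
width: 0.2
grasp_force: 0.0
```

```bash
python3 -c "
from h import *
plan(508,198,260,60);plan(457,-1.5,220,60)"
```

```text
t4.2 at [561.5 395.  262.9] ang 122.6 F [-0.6  0.1  0.3] w 0.2 gf 0.0 q6 -1.54
  turn [0.002, 0.003, 0.729] shift [0.756, -0.685, 0.011]
t4.2 at [561.5 395.  262.9] ang 122.6 F [-0.6  0.1  0.3] w 0.2 gf 0.0 q6 -1.54
  turn [0.002, 0.003, 0.729] shift [1.51, -1.388, 0.207]
```

The fingers shut on nothing, so I look again.

```bash
python3 -c "
from h import *
save('scene','s3.png');im,d=save('top','t3.png')
a=cv2.imread('pics/s3.png')[60:260,400:640];b=cv2.imread('pics/t3.png')[120:320,60:300]
cv2.imwrite('pics/c3.png',np.hstack([cv2.resize(a,(400,334)),cv2.resize(b,(400,334))]))"
```

```text
(no output)
```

View pics/c3.png

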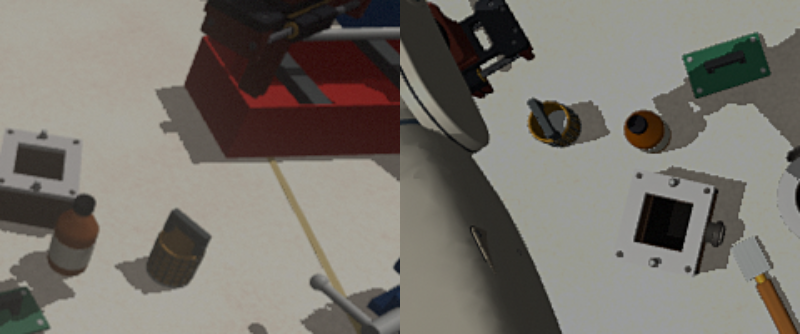

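Run:
```python
from h import *
o=ctrl.get_obs(); print(o['ee_pos'],o['qpos'])
for n,f in(('scene','s3.png'),('top','t3.png')):
    z=np.load('pics/%s.npz'%f);P=pts(n,z['d']).reshape(-1,3)
    q=P[(np.hypot(P[:,0]-561,P[:,1]-395)<120)&(P[:,2]>150)]
    for a in range(220,420,15):
        s=q[(q[:,2]>=a)&(q[:,2]<a+15)]
        if len(s): print(n,a,len(s),s.mean(0).round(),s.min(0).round(),s.max(0).round())
    s=P[(np.hypot(P[:,0]-561,P[:,1]-395)<45)&(P[:,2]>80)&(P[:,2]<110)]
    print(n,'handle',len(s),s.mean(0).round(),s.min(0).round(),s.max(0).round(),cv2.minAreaRect(s[:,:2].astype(np.float32)))
```

```text
[560.62059472 394.37869535 260.44968306] [ 5.95692041e-01  4.44638892e-01  1.41600439e+00 -8.73303512e-06
  1.27920177e+00 -1.54433228e+00]
scene 295 72 [566. 391. 306.] [555. 380. 301.] [574. 409. 310.]
scene 310 140 [566. 391. 318.] [554. 380. 310.] [576. 409. 325.]
scene 325 125 [567. 390. 333.] [555. 380. 325.] [576. 409. 340.]
scene 340 109 [570. 394. 348.] [559. 383. 340.] [577. 413. 355.]
scene 355 91 [571. 394. 362.] [562. 382. 355.] [578. 411. 370.]
scene 370 130 [584. 371. 382.] [516. 310. 370.] [630. 480. 385.]
scene 385 836 [588. 380. 393.] [519. 309. 385.] [632. 480. 400.]
scene 400 723 [587. 383. 407.] [516. 303. 400.] [635. 484. 415.]
scene 415 1573 [582. 377. 422.] [507. 303. 415.] [635. 484. 430.]
scene handle 258 [562. 396.  91.] [533. 377.  80.] [588. 417.  99.] ((559.3544921875, 396.5354919433594), (60.47611999511719, 14.628503799438477), 32.006595611572266)
top 295 24 [557. 386. 305.] [548. 378. 299.] [571. 393. 310.]
top 310 32 [553. 386. 317.] [548. 379. 310.] [561. 394. 325.]
top 325 7 [554. 384. 326.] [549. 378. 325.] [558. 392. 328.]
top 370 8 [574. 330. 382.] [566. 308. 377.] [583. 365. 385.]
top 385 185 [565. 344. 395.] [539. 308. 385.] [609. 368. 400.]
top 400 146 [562. 346. 407.] [540. 301. 400.] [632. 371. 415.]
top 415 1223 [586. 356. 423.] [524. 302. 415.] [635. 481. 430.]
top handle 169 [560. 393.  94.] [533. 376.  80.] [587. 415. 102.] ((560.7019653320312, 394.4276428222656), (59.904563903808594, 12.612723350524902), 31.562545776367188)
```

The depth data shows the fingertips at z≈300 while the reported TCP is z=260. The reported TCP is therefore about 40 mm below the real tips; x and y agree. I'll correct for that offset.

```bash
cat >> h.py <<'E'
DZ=40  # real tips stand this much above the reported TCP
_p=plan
def plan(x,y,z,ang=None): _p(x,y,z-DZ,ang)
E
python3 -c "
from h import *
plan(559.9,395.3,140,122.4);plan(559.9,395.3,72,122.4)"
```

```text
t4.2 at [560.6 394.4 260.4] ang 122.6 F [ 0.   0.3 -0.9] w 0.3 gf 0.0 q6 -1.54
  turn [0.0, 0.001, 0.002] shift [0.002, 0.006, 0.802]
t4.2 at [560.6 394.4 260.4] ang 122.6 F [ 0.   0.3 -0.9] w 0.3 gf 0.0 q6 -1.54
  turn [0.0, 0.001, 0.002] shift [0.003, 0.006, 1.142]
```

Request:
{"method": "servo_tool", "body": {"rows": [[0,0,0,0,0,0.15,60],[0,0,0,0,0,0.3,60],[0,0,0,0,0,0.5,60],[0,0,0,0,0,0.65,60],[0,0,0,0,0,0.75,60],[0,0,0,0.003,0.006,0.8,60],[0,0,0,0.003,0.006,0.8,60]]}}

```text
t: 5.12
ee_pos: [558.8, 394.7, 99.1]
orientation: [0.882, -3.014, 0.001]
ft_force: [0.5, 0.1, 1.1]
width: 60.1
grasp_force: 0.0
```

Run:
```python
from h import *
im,d=save('scene','s4.png');P=pts('scene',d).reshape(-1,3)
q=P[(np.hypot(P[:,0]-561,P[:,1]-395)<60)&(P[:,2]>115)&(P[:,2]<170)]
print(np.percentile(q[:,2],[0,1,5]),q.min(0),q.max(0))
plan(559.9,395.3,72,122.4)
```

```text
[135.76703146 137.49423067 139.24317721] [529.53579804 354.32168362 135.76703146] [588.81252683 433.08148178 169.981089  ]
t5.2 at [559.4 395.1 100.1] ang 122.6 F [-0.5 -0.  -0.4] w 60.2 gf 0.0 q6 -1.54
  turn [0.0, 0.0, 0.003] shift [-0.002, -0.0, 0.34]
```

Tips are measured at about 138–140, so the offset is confirmed.

Request:
{"method": "servo_tool", "body": {"rows": [[0,0,0,0,0,0.15,60],[0,0,0,0,0,0.28,60],[0,0,0,0,0,0.34,60],[0,0,0,0,0,0.34,60],[0,0,0,0,0,0.34,30],[0,0,0,0,0,0.34,0],[0,0,0,0,0,0.34,0],[0,0,0,0,0,0.34,0],[0,0,0,0,0,0.34,0],[0,0,0,0,0,0.34,0]]}}

```text
t: 6.42
ee_pos: [558.8, 394.7, 31.3]
orientation: [0.882, -3.015, 0.0]
ft_force: [0.2, 0.7, 1.5]
width: 11.9
grasp_force: 30.0
```

Request:
{"method": "servo_tool", "body": {"rows": [[0,0,0,0,0,0,0],[0,0,0,0,0,0,0],[0,0,0,0,0,-0.1,0],[0,0,0,0,0,-0.25,0],[0,0,0,0,0,-0.45,0],[0,0,0,0,0,-0.65,0],[0,0,0,0,0,-0.8,0],[0,0,0,0,0,-0.9,0],[0,0,0,0,0,-0.95,0],[0,0,0,0,0,-0.95,0]]}}

```text
t: 7.68
ee_pos: [559.2, 394.8, 221.8]
orientation: [-0.882, 3.015, 0.0]
ft_force: [0.4, 0.2, -4.4]
width: 11.7
grasp_force: 30.0
```

```bash
python3 -c "
from h import *
plan(508,198,260,60);plan(457,-1.5,220,60)"
```

```text
t7.7 at [559.2 394.8 221.8] ang 122.6 F [ 0.4  0.2 -4.4] w 11.7 gf 30.0 q6 -1.54
  turn [0.0, 0.0, 0.729] shift [0.746, -0.691, 0.009]
t7.7 at [559.2 394.8 221.8] ang 122.6 F [ 0.4  0.2 -4.4] w 11.7 gf 30.0 q6 -1.54
  turn [0.0, 0.0, 0.729] shift [1.498, -1.394, 0.209]
```

Request:
{"method": "servo_tool", "body": {"rows": [[0,0,0.1,0.1,-0.1,0,0],[0,0,0.2,0.25,-0.25,0,0],[0,0,0.3,0.45,-0.45,0,0],[0,0,0.42,0.65,-0.65,0,0],[0,0,0.54,0.85,-0.83,0,0],[0,0,0.65,1,-0.95,0,0],[0,0,0.73,1,-1,0,0],[0,0,0.73,1,-1,0,0]]}}

```text
t: 8.68
ee_pos: [498.0, 117.8, 220.8]
orientation: [-0.817, -3.032, 0.001]
ft_force: [-0.2, 0.4, -2.6]
width: 11.8
grasp_force: 30.0
```

```bash
python3 -c "
from h import *
plan(457,-1.5,200,60)"
```

```text
t8.7 at [498.  117.8 220.8] ang 59.9 F [-0.2  0.4 -2.6] w 11.8 gf 30.0 q6 -0.84
  turn [-0.001, -0.001, -0.002] shift [-0.123, -0.619, 0.304]
```

Request:
{"method": "servo_tool", "body": {"rows": [[0,0,0,-0.03,-0.12,0,0],[0,0,0,-0.06,-0.3,0.05,0],[0,0,0,-0.1,-0.48,0.15,0],[0,0,0,-0.123,-0.58,0.25,0],[0,0,0,-0.123,-0.619,0.3,0],[0,0,0,-0.123,-0.619,0.3,0],[0,0,0,-0.123,-0.619,0.3,0]]}}

```text
t: 9.55
ee_pos: [458.5, -0.1, 162.2]
orientation: [0.814, 3.033, 0.001]
ft_force: [-0.2, 0.8, -3.0]
width: 12.0
grasp_force: 30.0
```

Run:
```python
from h import *
for n in('scene','top'):
    im,d=save(n,n+'5.png');P=pts(n,d).reshape(-1,3)
    q=P[(np.hypot(P[:,0]-457,P[:,1]+1)<42)&(P[:,2]>100)&(P[:,2]<185)]
    if len(q): print(n,len(q),q.min(0).round(),q.max(0).round())
    q=P[(np.hypot(P[:,0]-457,P[:,1]+1)<72)&(P[:,2]>64)&(P[:,2]<74)]
    print(q.min(0).round(),q.max(0).round())
a=cv2.imread('pics/scene5.png')[20:240,210:450];cv2.imwrite('pics/c5.png',cv2.resize(a,(640,586)))
plan(457,-1.5,80,60)
```

```text
scene 653 [431. -32. 130.] [493.  30. 185.]
[395. -67.  64.] [524.  67.  74.]
top 4 [432.   1. 136.] [435.  13. 148.]
[390. -66.  65.] [443.  55.  74.]
t9.7 at [ 4.585e+02 -2.000e-01  1.623e+02] ang 59.9 F [ 0.3  0.1 -2.7] w 11.8 gf 30.0 q6 -1.07
  turn [0.001, 0.001, -0.001] shift [0.004, -0.01, 0.612]
```

View pics/c5.png

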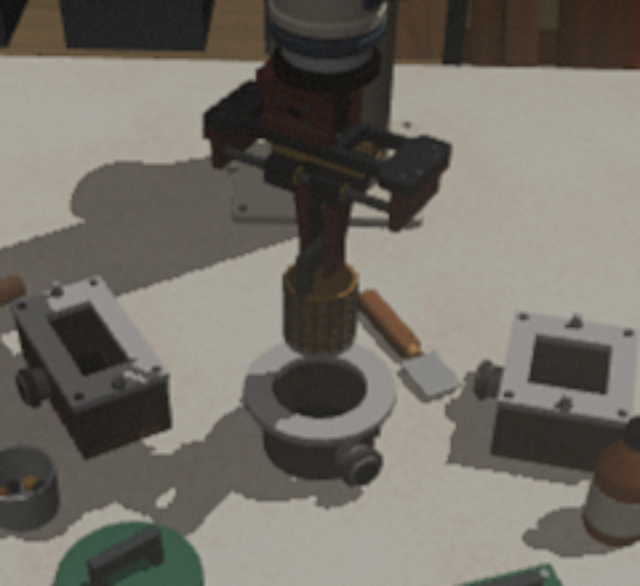

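The basket hangs upright directly over the round mouth (crop (320,340) over (320,385)). Lowering it now.

Request:
{"method": "servo_tool", "body": {"rows": [[0,0,0,0.002,-0.008,0.1,0],[0,0,0,0.002,-0.008,0.2,0],[0,0,0,0.002,-0.008,0.3,0],[0,0,0,0.002,-0.008,0.4,0],[0,0,0,0.002,-0.008,0.48,0],[0,0,0,0.002,-0.008,0.54,0],[0,0,0,0.002,-0.008,0.58,0],[0,0,0,0.002,-0.008,0.605,0],[0,0,0,0.002,-0.008,0.605,0]]}}

```text
t: 10.78
ee_pos: [456.5, -2.0, 40.6]
orientation: [-0.816, -3.034, 0.0]
ft_force: [0.0, -0.0, -2.4]
width: 12.1
grasp_force: 30.0
```

Request:
{"method": "servo_tool", "body": {"rows": [[0,0,0,0,0,0.006,0],[0,0,0,0,0,0.012,0],[0,0,0,0,0,0.012,0]]}}

```text
t: 11.15
ee_pos: [457.0, -1.9, 39.2]
orientation: [0.816, 3.033, 0.001]
ft_force: [-1.8, 1.6, 6.2]
width: 12.1
grasp_force: 30.0
```

Contact with the floor. I release, rise, and head for the dome.

Request:
{"method": "servo_tool", "body": {"rows": [[0,0,0,0,0,0,40],[0,0,0,0,0,0,40],[0,0,0,0,0,0,40],[0,0,0,0,0,-0.1,40],[0,0,0,0,0,-0.25,40],[0,0,0,0,0,-0.45,40],[0,0,0,0,0,-0.65,40],[0,0,0,0,0,-0.65,40]]}}

```text
t: 12.15
ee_pos: [458.7, -2.1, 170.9]
orientation: [0.815, 3.028, 0.002]
ft_force: [0.4, 0.2, 0.2]
width: 40.1
grasp_force: 0.0
```

```bash
python3 -c "
from h import *
plan(560,-75,200,39.1);plan(662.6,-144.8,140,39.1)"
```

```text
t12.2 at [458.7  -2.1 170.9] ang 59.9 F [0.4 0.2 0.2] w 40.1 gf 0.0 q6 -1.08
  turn [0.003, 0.003, 0.242] shift [-0.621, -0.061, 0.058]
t12.2 at [458.7  -2.1 170.9] ang 59.9 F [0.4 0.2 0.2] w 40.1 gf 0.0 q6 -1.08
  turn [0.003, 0.003, 0.242] shift [-1.238, -0.106, 0.361]
```

Request:
{"method": "servo_tool", "body": {"rows": [[0,0,0.06,-0.2,-0.02,0,50],[0,0,0.12,-0.45,-0.05,0,50],[0,0,0.18,-0.7,-0.07,0.1,50],[0,0,0.242,-0.9,-0.09,0.2,50],[0,0,0.242,-1,-0.1,0.3,50],[0,0,0.242,-1,-0.1,0.3,50]]}}

```text
t: 12.9
ee_pos: [618.0, -120.0, 104.8]
orientation: [-1.35, -2.831, 0.002]
ft_force: [-0.4, 0.3, -0.4]
width: 49.7
grasp_force: 0.0
```

```bash
python3 -c "
from h import *
plan(662.6,-144.8,110,39.1);plan(662.6,-144.8,62,39.1)"
```

```text
t12.9 at [ 618.  -120.   104.8] ang 39.0 F [-0.4  0.3 -0.4] w 49.7 gf 0.0 q6 -0.89
  turn [-0.002, -0.003, -0.001] shift [-0.237, 0.096, 0.173]
t12.9 at [ 618.  -120.   104.8] ang 39.0 F [-0.4  0.3 -0.4] w 49.7 gf 0.0 q6 -0.89
  turn [-0.002, -0.003, -0.001] shift [-0.238, 0.097, 0.413]
```

Request:
{"method": "servo_tool", "body": {"rows": [[0,0,0,-0.12,0.05,0,50],[0,0,0,-0.237,0.096,0.08,50],[0,0,0,-0.237,0.096,0.16,50],[0,0,0,-0.237,0.096,0.16,50],[0,0,0,-0.237,0.096,0.25,50],[0,0,0,-0.237,0.096,0.36,50],[0,0,0,-0.237,0.096,0.413,50],[0,0,0,-0.237,0.096,0.413,50],[0,0,0,-0.237,0.096,0.413,25],[0,0,0,-0.237,0.096,0.413,0]]}}

```text
t: 14.15
ee_pos: [664.8, -144.5, 26.4]
orientation: [1.35, 2.835, 0.0]
ft_force: [-0.1, -0.4, 0.5]
width: 33.5
grasp_force: 0.0
```

Request:
{"method": "servo_tool", "body": {"rows": [[0,0,0,0,0,0,0],[0,0,0,0,0,0,0],[0,0,0,0,0,0,0],[0,0,0,0,0,-0.1,0],[0,0,0,0,0,-0.25,0],[0,0,0,0,0,-0.45,0],[0,0,0,0,0,-0.65,0],[0,0,0,0,0,-0.75,0],[0,0,0,0,0,-0.75,0]]}}

```text
t: 15.28
ee_pos: [665.0, -144.5, 177.3]
orientation: [1.349, 2.834, 0.001]
ft_force: [-0.1, -0.2, -4.3]
width: 11.6
grasp_force: 30.0
```

```bash
python3 -c "
from h import *
plan(560,-75,210,39.1);plan(457.1,-1.5,210,39.1)"
```

```text
t15.3 at [ 665.  -144.5  177.3] ang 39.1 F [-0.1 -0.2 -4.3] w 11.6 gf 30.0 q6 -0.91
  turn [0.001, 0.001, -0.0] shift [0.601, -0.189, 0.035]
t15.3 at [ 665.  -144.5  177.3] ang 39.1 F [-0.1 -0.2 -4.3] w 11.6 gf 30.0 q6 -0.91
  turn [0.001, 0.001, -0.0] shift [1.21, -0.356, 0.033]
```

Request:
{"method": "servo_tool", "body": {"rows": [[0,0,0,0.1,-0.03,0,0],[0,0,0,0.25,-0.07,0,0],[0,0,0,0.42,-0.13,0,0],[0,0,0,0.6,-0.18,0,0],[0,0,0,0.78,-0.23,0,0],[0,0,0,0.9,-0.27,0,0],[0,0,0,1,-0.3,0,0],[0,0,0,1,-0.3,0,0]]}}

```text
t: 16.27
ee_pos: [489.9, -26.3, 174.8]
orientation: [-1.348, -2.835, 0.001]
ft_force: [0.7, 0.4, -4.0]
width: 12.1
grasp_force: 30.0
```

```bash
python3 -c "
from h import *
plan(457.5,-2,210,39.1)"
```

```text
t16.3 at [489.9 -26.3 174.8] ang 39.1 F [ 0.7  0.4 -4. ] w 12.1 gf 30.0 q6 -0.76
  turn [-0.001, -0.001, 0.0] shift [0.196, -0.049, 0.024]
```

Request:
{"method": "servo_tool", "body": {"rows": [[0,0,0,0.1,-0.025,0,0],[0,0,0,0.196,-0.049,0,0],[0,0,0,0.196,-0.049,0.02,0],[0,0,0,0.196,-0.049,0.02,0],[0,0,0,0.196,-0.049,0.02,0]]}}

```text
t: 16.9
ee_pos: [459.7, -2.9, 171.8]
orientation: [1.351, 2.836, 0.0]
ft_force: [0.1, 0.0, -4.3]
width: 12.1
grasp_force: 30.0
```

Run:
```python
from h import *
for n in('scene','top'):
    im,d=save(n,n+'6.png');P=pts(n,d).reshape(-1,3)
    C=np.hypot(P[:,0]-457,P[:,1]+1)
    g=im.reshape(-1,3).astype(int);gr=(g[:,1]>g[:,0]*1.3)&(g[:,1]>g[:,2]*1.05)
    q=P[(C<80)&(P[:,2]>125)&(P[:,2]<215)&gr]
    if len(q): print(n,len(q),q.min(0).round(),q.max(0).round())
    t=q[q[:,2]>q[:,2].max()-9]; print(cv2.minEnclosingCircle(t[:,:2].astype(np.float32)),np.median(t[:,2]))
a=cv2.imread('pics/scene6.png')[20:240,210:450];cv2.imwrite('pics/c6.png',cv2.resize(a,(640,586)))
plan(457.5,-2,137,39.1)
```

```text
scene 890 [410. -57. 158.] [516.  54. 200.]
((459.2563171386719, -1.353166937828064), 57.3226432800293) 196.19143149883354
top 387 [402. -54. 146.] [443.  48. 202.]
((438.57269287109375, -3.8808670043945312), 50.730491638183594) 196.11464245510751
t17.0 at [459.7  -2.9 171.7] ang 39.1 F [ 0.5 -0.3 -4.3] w 11.7 gf 30.0 q6 -0.71
  turn [0.0, 0.0, -0.0] shift [0.01, -0.006, 0.374]
```

View pics/c6.png

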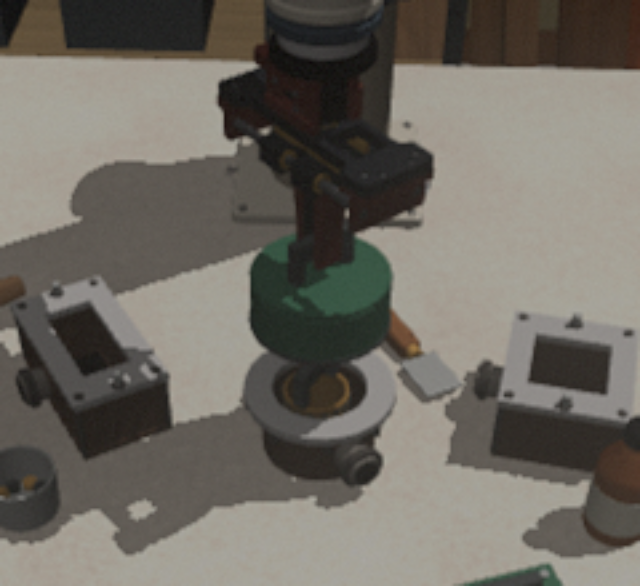

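The dome hangs level above the housing, and the strainer stands central in the mouth. Shifting about 3 mm and lowering.

```bash
python3 -c "
from h import *
plan(456.9,-1.4,138,39.1)"
```

```text
t17.0 at [459.7  -2.9 171.7] ang 39.1 F [ 0.5 -0.3 -4.3] w 11.7 gf 30.0 q6 -0.71
  turn [0.0, 0.0, -0.0] shift [0.015, -0.006, 0.369]
```

Request:
{"method": "servo_tool", "body": {"rows": [[0,0,0,0.015,-0.006,0.05,0],[0,0,0,0.015,-0.006,0.12,0],[0,0,0,0.015,-0.006,0.2,0],[0,0,0,0.015,-0.006,0.28,0],[0,0,0,0.015,-0.006,0.33,0],[0,0,0,0.015,-0.006,0.36,0],[0,0,0,0.015,-0.006,0.365,0],[0,0,0,0.015,-0.006,0.365,0]]}}

```text
t: 18.0
ee_pos: [456.7, -1.1, 98.9]
orientation: [1.35, 2.836, 0.0]
ft_force: [-0.1, 0.3, -4.1]
width: 11.9
grasp_force: 30.0
```

Request:
{"method": "servo_tool", "body": {"rows": [[0,0,0,0,0,0.007,0],[0,0,0,0,0,0.013,0],[0,0,0,0,0,0.016,0],[0,0,0,0,0,0.016,0]]}}

```text
t: 18.5
ee_pos: [456.6, -1.1, 95.9]
orientation: [1.35, 2.836, 0.0]
ft_force: [-1.1, -0.1, 3.9]
width: 11.7
grasp_force: 30.0
```

Seated. I release, rise, and go for the oblong cover.

Request:
{"method": "servo_tool", "body": {"rows": [[0,0,0,0,0,0,40],[0,0,0,0,0,0,40],[0,0,0,0,0,0,40],[0,0,0,0,0,-0.1,40],[0,0,0,0,0,-0.25,40],[0,0,0,0,0,-0.4,40],[0,0,0,0,0,-0.4,40]]}}

```text
t: 19.38
ee_pos: [458.1, -1.2, 177.3]
orientation: [1.349, 2.833, 0.003]
ft_force: [-0.1, 0.3, 0.1]
width: 40.2
grasp_force: 0.0
```

Run:
```python
from h import *
im,d=save('scene','s7.png');P=pts('scene',d).reshape(-1,3)
g=im.reshape(-1,3).astype(int);gr=(g[:,1]>g[:,0]*1.3)&(g[:,1]>g[:,2]*1.05)
q=P[(np.hypot(P[:,0]-457,P[:,1]+1)<75)&(P[:,2]>112)&(P[:,2]<127)&gr]
print(cv2.minEnclosingCircle(q[:,:2].astype(np.float32)),np.median(q[:,2]))
plan(560,75,200,19.8);plan(657.6,149.1,120,19.8)
```

```text
((455.3739318847656, 0.8886555433273315), 57.92627716064453) 120.44005873820515
t19.4 at [457.   -1.1 176. ] ang 39.1 F [-0.3 -0.1 -0.1] w 39.9 gf 0.0 q6 -0.71
  turn [0.001, 0.001, 0.224] shift [-0.029, 0.64, 0.081]
t19.4 at [457.   -1.1 176. ] ang 39.1 F [-0.3 -0.1 -0.1] w 39.9 gf 0.0 q6 -0.71
  turn [0.001, 0.001, 0.224] shift [-0.048, 1.251, 0.482]
```

Request:
{"method": "servo_tool", "body": {"rows": [[0,0,0.06,-0.01,0.2,0,50],[0,0,0.12,-0.02,0.45,0,50],[0,0,0.18,-0.03,0.7,0.1,50],[0,0,0.224,-0.04,0.9,0.2,50],[0,0,0.224,-0.04,1,0.3,50],[0,0,0.224,-0.04,1,0.3,50]]}}

```text
t: 20.18
ee_pos: [615.1, 119.1, 111.9]
orientation: [-1.802, -2.569, 0.006]
ft_force: [-1.0, 0.5, -0.4]
width: 50.3
grasp_force: 0.0
```

```bash
python3 -c "
from h import *
plan(657.6,149.1,80,19.8);plan(657.6,149.1,25,19.8)"
```

```text
t20.2 at [615.1 119.1 111.9] ang 19.9 F [-1.   0.5 -0.4] w 50.3 gf 0.0 q6 -0.17
  turn [-0.004, -0.001, 0.001] shift [0.068, 0.253, 0.358]
t20.2 at [615.1 119.1 111.9] ang 19.9 F [-1.   0.5 -0.4] w 50.3 gf 0.0 q6 -0.17
  turn [-0.004, -0.001, 0.001] shift [0.068, 0.254, 0.633]
```

Request:
{"method": "servo_tool", "body": {"rows": [[0,0,0,0.034,0.12,0.1,50],[0,0,0,0.068,0.253,0.22,50],[0,0,0,0.068,0.253,0.35,50],[0,0,0,0.068,0.253,0.35,50],[0,0,0,0.068,0.253,0.48,50],[0,0,0,0.068,0.253,0.58,50],[0,0,0,0.068,0.253,0.633,50],[0,0,0,0.068,0.253,0.633,50],[0,0,0,0.068,0.253,0.633,25],[0,0,0,0.068,0.253,0.633,0]]}}

```text
t: 21.42
ee_pos: [660.3, 148.8, -10.3]
orientation: [1.805, 2.57, 0.001]
ft_force: [0.0, -0.1, -0.3]
width: 33.5
grasp_force: 0.0
```

Request:
{"method": "servo_tool", "body": {"rows": [[0,0,0,0,0,0,0],[0,0,0,0,0,0,0],[0,0,0,0,0,0,0],[0,0,0,0,0,-0.1,0],[0,0,0,0,0,-0.25,0],[0,0,0,0,0,-0.45,0],[0,0,0,0,0,-0.65,0],[0,0,0,0,0,-0.85,0],[0,0,0,0,0,-0.95,0],[0,0,0,0,0,-0.95,0]]}}

```text
t: 22.68
ee_pos: [660.5, 148.9, 180.6]
orientation: [1.805, 2.569, 0.004]
ft_force: [-0.2, -0.5, -3.2]
width: 11.5
grasp_force: 30.0
```

```bash
python3 -c "
from h import *
plan(560,0,215,-25);plan(400.2,-218.3,160,-58.6)"
```

```text
t22.7 at [660.5 148.9 180.6] ang 19.8 F [-0.2 -0.5 -3.2] w 11.5 gf 30.0 q6 -0.14
  turn [0.002, -0.001, 0.522] shift [-0.53, -0.725, 0.026]
t22.7 at [660.5 148.9 180.6] ang 19.8 F [-0.2 -0.5 -3.2] w 11.5 gf 30.0 q6 -0.14
  turn [0.002, -0.001, 0.913] shift [-1.285, -1.848, 0.298]
```

Request:
{"method": "servo_tool", "body": {"rows": [[0,0,0.09,-0.06,-0.1,0,0],[0,0,0.18,-0.15,-0.23,0,0],[0,0,0.27,-0.27,-0.4,0,0],[0,0,0.36,-0.4,-0.57,0,0],[0,0,0.45,-0.52,-0.74,0,0],[0,0,0.54,-0.6,-0.88,0,0],[0,0,0.63,-0.67,-0.97,0,0],[0,0,0.72,-0.69,-1,0,0],[0,0,0.81,-0.69,-1,0,0],[0,0,0.91,-0.69,-1,0,0]]}}

```text
t: 23.92
ee_pos: [516.9, -49.0, 177.0]
orientation: [-3.024, -0.848, 0.005]
ft_force: [1.1, -0.1, -3.3]
width: 11.5
grasp_force: 30.0
```

```bash
python3 -c "
from h import *
plan(400.2,-218.3,160,-58.6)"
```

```text
t23.9 at [516.9 -49.  177. ] ang -58.7 F [ 1.1 -0.1 -3.3] w 11.5 gf 30.0 q6 0.91
  turn [-0.001, 0.002, -0.001] shift [-0.938, 0.421, 0.287]
```

Request:
{"method": "servo_tool", "body": {"rows": [[0,0,0,-0.1,0.05,0,0],[0,0,0,-0.25,0.12,0,0],[0,0,0,-0.42,0.2,0,0],[0,0,0,-0.6,0.28,0,0],[0,0,0,-0.76,0.35,0,0],[0,0,0,-0.88,0.4,0.1,0],[0,0,0,-0.938,0.421,0.2,0],[0,0,0,-0.938,0.421,0.287,0],[0,0,0,-0.938,0.421,0.287,0],[0,0,0,-0.938,0.421,0.287,0]]}}

```text
t: 25.18
ee_pos: [402.6, -218.8, 121.2]
orientation: [-3.022, -0.856, 0.001]
ft_force: [0.7, -0.2, -3.2]
width: 12.5
grasp_force: 30.0
```

Run:
```python
from h import *
im,d=save('scene','s8.png');P=pts('scene',d).reshape(-1,3)
g=im.reshape(-1,3).astype(int);gr=(g[:,1]>g[:,0]*1.2)&(g[:,1]>g[:,2]*1.02)
q=P[(np.hypot(P[:,0]-400,P[:,1]+218)<85)&(P[:,2]>130)&(P[:,2]<152)&gr]
print(len(q),cv2.minAreaRect(q[:,:2].astype(np.float32)),np.median(q[:,2]))
a=cv2.imread('pics/s8.png')[20:240,130:370];cv2.imwrite('pics/c8.png',cv2.resize(a,(640,586)))
plan(400.2,-218.3,95,-58.6)
```

```text
667 ((406.4588317871094, -217.1446075439453), (118.98529815673828, 69.06066131591797), 31.95587158203125) 146.87140036854217
t25.2 at [ 402.9 -218.9  121.6] ang -58.4 F [ 0.4 -0.8 -3.1] w 11.9 gf 30.0 q6 0.50
  turn [0.0, -0.0, 0.003] shift [-0.01, -0.01, 0.333]
```

View pics/c8.png

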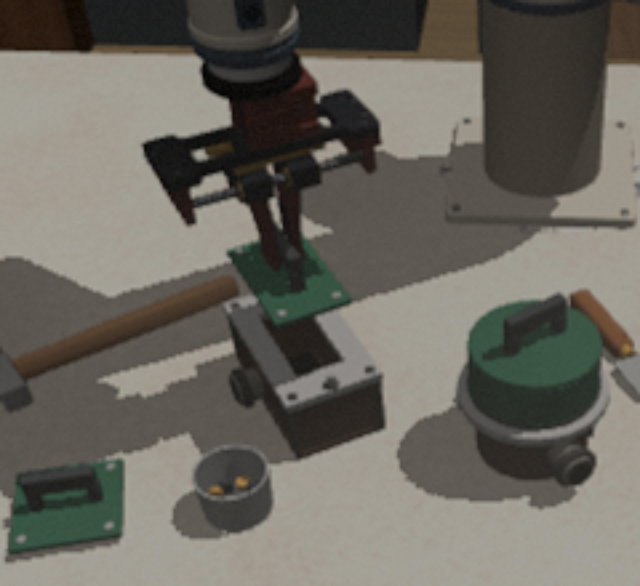

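The cover hangs level over the oblong housing, aligned to within 0.6°, and reads about 5 mm too far in +x. I correct that, go down to just above the mouth and measure again.

```bash
python3 -c "
from h import *
plan(397.4,-218.6,107,-58.8)"
```

```text
t25.2 at [ 402.9 -218.9  121.6] ang -58.4 F [ 0.4 -0.8 -3.1] w 11.9 gf 30.0 q6 0.50
  turn [0.0, -0.0, 0.005] shift [-0.023, -0.016, 0.273]
```

Request:
{"method": "servo_tool", "body": {"rows": [[0,0,0.005,-0.012,-0.008,0.08,0],[0,0,0.005,-0.023,-0.016,0.17,0],[0,0,0.005,-0.023,-0.016,0.24,0],[0,0,0.005,-0.023,-0.016,0.27,0],[0,0,0.005,-0.023,-0.016,0.27,0],[0,0,0.005,-0.023,-0.016,0.27,0]]}}

```text
t: 25.98
ee_pos: [397.7, -219.0, 67.9]
orientation: [3.025, 0.844, 0.001]
ft_force: [0.9, 0.1, -3.3]
width: 12.2
grasp_force: 30.0
```

Run:
```python
from h import *
im,d=save('scene','s9.png');P=pts('scene',d).reshape(-1,3)
g=im.reshape(-1,3).astype(int);gr=(g[:,1]>g[:,0]*1.2)&(g[:,1]>g[:,2]*1.02)
C=np.hypot(P[:,0]-400,P[:,1]+218)<100
q=P[C&(P[:,2]>80)&(P[:,2]<99)&gr]
print(len(q),cv2.minAreaRect(q[:,:2].astype(np.float32)),np.median(q[:,2]))
q=P[C&(P[:,2]>62)&(P[:,2]<75)&~gr]
print(len(q),cv2.minAreaRect(q[:,:2].astype(np.float32)),np.median(q[:,2]))
plan(397.4,-218.6,92,-58.8)
```

```text
629 ((401.3092346191406, -217.64242553710938), (120.69766998291016, 68.1961669921875), 31.071189880371094) 93.6458458881598
753 ((397.9816589355469, -217.1663055419922), (169.57467651367188, 93.69356536865234), 31.343095779418945) 70.37204535466316
t26.0 at [ 397.6 -218.9   67.9] ang -58.8 F [ 0.3 -0.1 -2.6] w 11.9 gf 30.0 q6 0.50
  turn [0.001, -0.0, -0.0] shift [-0.0, -0.002, 0.08]
```

```bash
python3 -c "
from h import *
plan(395.2,-218.4,92,-58.8)"
```

```text
t26.0 at [ 397.6 -218.9   67.9] ang -58.8 F [ 0.3 -0.1 -2.6] w 11.9 gf 30.0 q6 0.50
  turn [0.001, -0.0, -0.0] shift [-0.009, -0.009, 0.08]
```

Request:
{"method": "servo_tool", "body": {"rows": [[0,0,0,-0.009,-0.009,0,0],[0,0,0,-0.009,-0.009,0.02,0],[0,0,0,-0.009,-0.009,0.04,0],[0,0,0,-0.009,-0.009,0.06,0],[0,0,0,-0.009,-0.009,0.075,0],[0,0,0,-0.009,-0.009,0.083,0],[0,0,0,-0.009,-0.009,0.083,0]]}}

```text
t: 26.9
ee_pos: [394.6, -218.0, 50.9]
orientation: [-3.026, -0.845, 0.0]
ft_force: [-0.8, 0.9, -2.7]
width: 12.0
grasp_force: 30.0
```

Request:
{"method": "servo_tool", "body": {"rows": [[0,0,0,0,0,0.006,0],[0,0,0,0,0,0.011,0],[0,0,0,0,0,0.011,0]]}}

```text
t: 27.28
ee_pos: [394.7, -218.1, 50.6]
orientation: [3.026, 0.844, 0.0]
ft_force: [-8.0, 4.5, 29.0]
width: 11.6
grasp_force: 30.0
```

Request:
{"method": "servo_tool", "body": {"rows": [[0,0,0,0,0,-0.005,0],[0,0,0,0,0,-0.005,35],[0,0,0,0,0,-0.005,35],[0,0,0,0,0,-0.005,35],[0,0,0,0,0,-0.1,35],[0,0,0,0,0,-0.25,35],[0,0,0,0,0,-0.4,35],[0,0,0,0,0,-0.5,35],[0,0,0,0,0,-0.5,35]]}}

```text
t: 28.4
ee_pos: [395.7, -218.7, 149.7]
orientation: [3.024, 0.844, 0.003]
ft_force: [-0.1, -0.5, -0.3]
width: 35.1
grasp_force: 0.0
```

Run:
```python
from h import *
im,d=save('scene','s10.png');P=pts('scene',d).reshape(-1,3)
g=im.reshape(-1,3).astype(int);gr=(g[:,1]>g[:,0]*1.2)&(g[:,1]>g[:,2]*1.02)
C=np.hypot(P[:,0]-400,P[:,1]+218)<100
q=P[C&(P[:,2]>67)&(P[:,2]<85)&gr]
print(len(q),cv2.minAreaRect(q[:,:2].astype(np.float32)),np.median(q[:,2]))
A=np.c_[q[:,:2],np.ones(len(q))];print('tilt',np.linalg.lstsq(A,q[:,2],rcond=None)[0][:2])
plan(480,-310,150,14.4);plan(563,-400.6,80,14.4)
```

```text
693 ((398.5744934082031, -217.4359588623047), (122.78128051757812, 67.5758056640625), 31.455493927001953) 76.54122101010427
tilt [-0.00594587  0.00322562]
t28.4 at [ 394.9 -218.3  148.7] ang -58.8 F [-0.   0.3  0.4] w 35.4 gf 0.0 q6 0.50
  turn [0.001, 0.0, -0.852] shift [0.126, 0.612, 0.194]
t28.4 at [ 394.9 -218.3  148.7] ang -58.8 F [-0.   0.3  0.4] w 35.4 gf 0.0 q6 0.50
  turn [0.001, 0.0, -0.852] shift [0.247, 1.215, 0.545]
```

The oblong cover is seated at (398.6,-217.4), top at 76 mm, flat and aligned. Next is the square cover.

Request:
{"method": "servo_tool", "body": {"rows": [[0,0,-0.1,0.03,0.15,0,50],[0,0,-0.2,0.07,0.35,0,50],[0,0,-0.3,0.12,0.6,0,50],[0,0,-0.4,0.17,0.85,0.1,50],[0,0,-0.5,0.2,1,0.2,50],[0,0,-0.6,0.2,1,0.25,50],[0,0,-0.7,0.2,1,0.25,50],[0,0,-0.8,0.2,1,0.25,50],[0,0,-0.852,0.2,1,0.25,50],[0,0,-0.852,0.2,1,0.25,50]]}}

```text
t: 29.7
ee_pos: [531.6, -367.9, 96.8]
orientation: [-1.925, -2.48, 0.0]
ft_force: [0.2, -0.3, -0.0]
width: 49.8
grasp_force: 0.0
```

```bash
python3 -c "
from h import *
plan(563,-400.6,80,14.4);plan(563,-400.6,27,14.4)"
```

```text
t29.7 at [ 531.6 -367.9   96.8] ang 14.4 F [ 0.2 -0.3 -0. ] w 49.8 gf 0.0 q6 -0.87
  turn [-0.001, -0.001, -0.0] shift [-0.198, 0.112, 0.283]
t29.7 at [ 531.6 -367.9   96.8] ang 14.4 F [ 0.2 -0.3 -0. ] w 49.8 gf 0.0 q6 -0.87
  turn [-0.001, -0.001, -0.0] shift [-0.198, 0.112, 0.548]
```

Request:
{"method": "servo_tool", "body": {"rows": [[0,0,0,-0.1,0.056,0.08,50],[0,0,0,-0.198,0.112,0.18,50],[0,0,0,-0.198,0.112,0.28,50],[0,0,0,-0.198,0.112,0.28,50],[0,0,0,-0.198,0.112,0.4,50],[0,0,0,-0.198,0.112,0.5,50],[0,0,0,-0.198,0.112,0.548,50],[0,0,0,-0.198,0.112,0.548,50],[0,0,0,-0.198,0.112,0.548,25],[0,0,0,-0.198,0.112,0.548,0]]}}

```text
t: 30.95
ee_pos: [564.5, -401.7, -10.0]
orientation: [1.925, 2.481, 0.0]
ft_force: [-0.6, -0.3, 0.6]
width: 33.5
grasp_force: 0.0
```

Request:
{"method": "servo_tool", "body": {"rows": [[0,0,0,0,0,0,0],[0,0,0,0,0,0,0],[0,0,0,0,0,0,0],[0,0,0,0,0,-0.1,0],[0,0,0,0,0,-0.25,0],[0,0,0,0,0,-0.45,0],[0,0,0,0,0,-0.65,0],[0,0,0,0,0,-0.85,0],[0,0,0,0,0,-0.98,0],[0,0,0,0,0,-0.98,0]]}}

```text
t: 32.2
ee_pos: [565.2, -402.0, 188.3]
orientation: [1.922, 2.478, 0.0]
ft_force: [-0.2, -0.4, -3.9]
width: 12.1
grasp_force: 30.0
```

```bash
python3 -c "
from h import *
plan(417.3,225,220,-11.7)"
```

```text
t32.2 at [ 565.2 -402.   188.3] ang 14.4 F [-0.2 -0.4 -3.9] w 12.1 gf 30.0 q6 -0.89
  turn [0.003, 0.002, 0.304] shift [3.221, 0.064, 0.029]
```

Request:
{"method": "servo_tool", "body": {"rows": [[0,0,0,0.1,0,0,0],[0,0,0,0.25,0,0,0],[0,0,0,0.45,0.01,0,0],[0,0,0,0.65,0.01,0,0],[0,0,0,0.85,0.02,0,0],[0,0,0,1,0.02,0,0]]}}

```text
t: 32.95
ee_pos: [516.5, -204.5, 183.6]
orientation: [-1.923, -2.481, 0.001]
ft_force: [0.6, -0.0, -3.9]
width: 11.8
grasp_force: 30.0
```

Request:
{"method": "servo_tool", "body": {"rows": [[0,0,0,0.2,0,0,0],[0,0,0,0.4,0,0,0],[0,0,0,0.6,0.01,0,0],[0,0,0,0.8,0.01,0,0],[0,0,0,1,0.02,0,0]]}}

```text
t: 33.58
ee_pos: [470.6, -10.6, 184.0]
orientation: [-1.924, -2.481, 0.002]
ft_force: [0.4, -1.0, -3.7]
width: 11.7
grasp_force: 30.0
```

Request:
{"method": "servo_tool", "body": {"rows": [[0,0,0.05,0.2,0,0,0],[0,0,0.1,0.4,0,0,0],[0,0,0.15,0.6,0.01,0,0],[0,0,0.2,0.8,0.01,0,0],[0,0,0.25,0.95,0.02,0,0],[0,0,0.3,1,0.02,0,0],[0,0,0.3,1,0.02,0,0]]}}

```text
t: 34.45
ee_pos: [425.1, 183.1, 184.1]
orientation: [-2.428, -1.993, 0.003]
ft_force: [-0.4, -0.1, -4.6]
width: 11.5
grasp_force: 30.0
```

```bash
python3 -c "
from h import *
plan(417.3,225,125,-11.7)"
```

```text
t34.5 at [425.1 183.1 184.1] ang -11.2 F [-0.4 -0.1 -4.6] w 11.5 gf 30.0 q6 0.58
  turn [-0.001, 0.001, 0.005] shift [0.198, -0.078, 0.495]
```

Request:
{"method": "servo_tool", "body": {"rows": [[0,0,0,0.1,-0.04,0,0],[0,0,0.005,0.198,-0.078,0.1,0],[0,0,0.005,0.198,-0.078,0.25,0],[0,0,0.005,0.198,-0.078,0.4,0],[0,0,0.005,0.198,-0.078,0.495,0],[0,0,0.005,0.198,-0.078,0.495,0],[0,0,0.005,0.198,-0.078,0.495,0]]}}

```text
t: 35.33
ee_pos: [419.2, 224.5, 86.5]
orientation: [2.438, 1.981, 0.001]
ft_force: [-0.6, 0.2, -3.0]
width: 11.9
grasp_force: 30.0
```

Run:
```python
from h import *
im,d=save('scene','s11.png');P=pts('scene',d).reshape(-1,3)
g=im.reshape(-1,3).astype(int);gr=(g[:,1]>g[:,0]*1.2)&(g[:,1]>g[:,2]*1.02)
C=np.hypot(P[:,0]-417,P[:,1]-225)<85
q=P[C&(P[:,2]>98)&(P[:,2]<118)&gr]
print(len(q),cv2.minAreaRect(q[:,:2].astype(np.float32)),np.median(q[:,2]))
q=P[C&(P[:,2]>62)&(P[:,2]<75)&~gr]
print(len(q),cv2.minAreaRect(q[:,:2].astype(np.float32)),np.median(q[:,2]))
a=cv2.imread('pics/s11.png')[20:260,290:530];cv2.imwrite('pics/c11.png',cv2.resize(a,(590,590)))
plan(417.3,225,92,-11.7)
```

```text
599 ((421.9087829589844, 224.0504913330078), (90.28890228271484, 91.48929595947266), 79.95225524902344) 111.5105047210658
837 ((417.6006774902344, 225.68392944335938), (115.87676239013672, 132.59674072265625), 78.02129364013672) 70.30496051507771
t35.4 at [419.5 224.7  86.8] ang -11.8 F [ 0.1  0.1 -2.8] w 11.6 gf 30.0 q6 0.67
  turn [0.001, -0.0, -0.001] shift [-0.001, -0.011, 0.174]
```

View pics/c11.png

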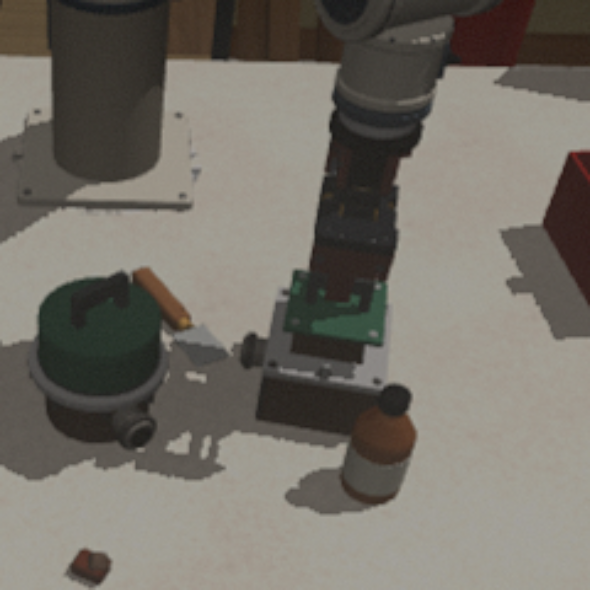

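The cover hangs level over the square mouth and the bottle is standing clear at crop (380,440). Correcting by (-4.5,+1.8) mm.

```bash
python3 -c "
from h import *
plan(415,226.5,92,-12.2)"
```

```text
t35.4 at [419.5 224.7  86.8] ang -11.8 F [ 0.1  0.1 -2.8] w 11.6 gf 30.0 q6 0.67
  turn [0.001, -0.0, 0.005] shift [0.004, -0.024, 0.174]
```

Request:
{"method": "servo_tool", "body": {"rows": [[0,0,0.005,0.004,-0.024,0,0],[0,0,0.005,0.004,-0.024,0.04,0],[0,0,0.005,0.004,-0.024,0.08,0],[0,0,0.005,0.004,-0.024,0.11,0],[0,0,0.005,0.004,-0.024,0.14,0],[0,0,0.005,0.004,-0.024,0.16,0],[0,0,0.005,0.004,-0.024,0.168,0],[0,0,0.005,0.004,-0.024,0.168,0]]}}

```text
t: 36.38
ee_pos: [414.3, 226.5, 52.4]
orientation: [-2.445, -1.972, 0.0]
ft_force: [0.0, 0.7, -3.4]
width: 11.9
grasp_force: 30.0
```

Request:
{"method": "servo_tool", "body": {"rows": [[0,0,0,0,0,0.005,0],[0,0,0,0,0,0.008,0],[0,0,0,0,0,0.008,0]]}}

```text
t: 36.75
ee_pos: [414.4, 226.6, 51.3]
orientation: [2.445, 1.972, 0.001]
ft_force: [-2.0, -1.3, 2.5]
width: 11.6
grasp_force: 30.0
```

Request:
{"method": "servo_tool", "body": {"rows": [[0,0,0,0,0,0,35],[0,0,0,0,0,0,35],[0,0,0,0,0,0,35],[0,0,0,0,0,-0.1,35],[0,0,0,0,0,-0.3,35],[0,0,0,0,0,-0.6,35],[0,0,0,0,0,-0.9,35],[0,0,0,0,0,-0.9,35],[0,0,0,0,0,-0.9,35]]}}

```text
t: 37.88
ee_pos: [413.8, 226.3, 230.3]
orientation: [-2.445, -1.972, 0.001]
ft_force: [-0.1, 0.5, 0.3]
width: 34.8
grasp_force: 0.0
```

Run:
```python
from h import *
im,d=save('scene','s12.png');P=pts('scene',d).reshape(-1,3)
g=im.reshape(-1,3).astype(int);gr=(g[:,1]>g[:,0]*1.2)&(g[:,1]>g[:,2]*1.02)
for c,lo,hi in(((417,225),67,85),((400,-218),67,85),((457,0),112,127)):
    C=np.hypot(P[:,0]-c[0],P[:,1]-c[1])<100
    q=P[C&(P[:,2]>lo)&(P[:,2]<hi)&gr]
    A=np.c_[q[:,:2],np.ones(len(q))]
    print(len(q),cv2.minAreaRect(q[:,:2].astype(np.float32)),np.median(q[:,2]),'tilt',np.linalg.lstsq(A,q[:,2],rcond=None)[0][:2])
q=P[(np.hypot(P[:,0]-551,P[:,1]-256)<40)&(P[:,2]>105)&(P[:,2]<130)];print('bottle',q.mean(0))
print(ctrl.get_obs()['ee_pos'])
```

```text
617 ((415.9986877441406, 226.06243896484375), (89.89968872070312, 94.57244110107422), 77.91153717041016) 76.26187524188134 tilt [-0.00648268  0.00039748]
665 ((400.2558288574219, -216.8711395263672), (119.444091796875, 68.32347106933594), 30.29510498046875) 76.57875906501057 tilt [-0.00772801  0.00537964]
904 ((458.1985168457031, -0.757659912109375), (111.12820434570312, 108.84736633300781), 20.866893768310547) 120.40058139553742 tilt [-0.00901868  0.00361951]
bottle [552.05286192 257.52628873 116.77947512]
[413.32300793 226.00347873 229.50818545]
```

View pics/s12.png

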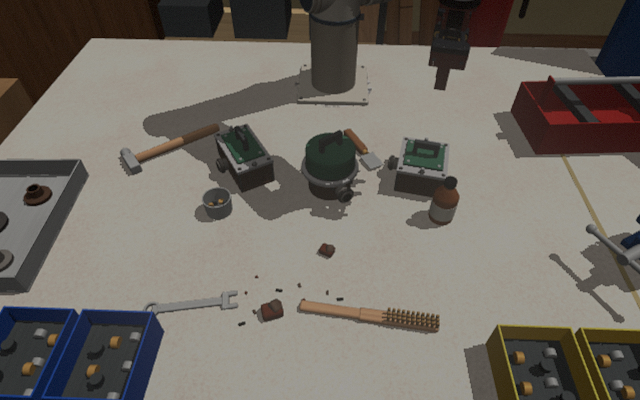

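All three covers sit flat at (243,143), (330,155) and (424,152). The bottle is upright at (444,200) and the arm is clear.

```bash
python3 -c "
from workcell import ctrl
print(ctrl.close_job())"
```

```text
the job is handed in; nothing more can be done
None
```

I handed the job in at about 38 s: the strainer is in the round housing under the domed cover, the square and oblong covers measured flat, central and square on their mouths, and the bottle is still standing; no verdict came back.

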